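# Tip the teaspoon out of the tall cutlery stand for the coffee tray

### The job

The teaspoon has dropped to the bottom of the tall white cutlery stand, too deep to grip. Tip the stand so that the spoon slides out onto the worktop, clear of the coffee tray, set the empty stand upright again on the cork mat it came from, and lay the teaspoon flat inside the tray beside the cup, leaving the cup where it is.

Things in the scene. Friction and masses are not known exactly. Their poses are not given: they have to be found in the camera images.
- stand: Tall white cutlery stand, loose, 0.14 to 0.26 kg: a square tube 48 x 48 mm outside, 215 mm tall, walls and bottom 5 mm thick (bore 38 mm), open only at the mouth, blue bands below it. Origin at the centre of its underside, z axis along the tube to the mouth, x and y square to its flat sides. Starts upright on the mat, a pair of sides turned within 40 degrees of the line from the robot.
- teaspoon: Steel teaspoon, loose, 20 g, 130 mm long, 27 mm wide at the bowl, 14 at the handle's end, 11 high lying. Starts bowl up in the stand, its top 80 mm below the mouth; there it slides by itself once the mouth points 25 to 35 degrees below level. Origin mid length on its underside; x along it to the bowl, z up when lying right way up.
- spoon_handle_end (a point): The tip of the teaspoon's handle (62 mm from its origin along -x).
- spoon_bowl_end (a point): The tip of the teaspoon's bowl (62 mm from its origin along +x).
- cork_mat: Round cork mat, 170 mm across, 10 mm thick, fixed on the worktop. Origin at the centre of its underside, z up. The worktop between mat and tray, and in front of the mat, is clear; a fixed bread box 181 mm high stands behind and to the right of the mat, some jars behind and to its left.
- tray: Narrow dark wooden coffee tray, fixed, 280 x 130 mm outside (x and y), floor 7 mm above the worktop, rim 7 mm thick, its top 16 mm above the worktop. Origin at the centre of its underside; x axis along its length towards the end where the cup stands (away from the robot). The end nearer the robot is empty.
- espresso_cup: White espresso cup, 62 mm across, 51 mm high, loose, on the tray's floor about 83 mm from the tray's centre along its +x. Origin at the centre of its outline (handle included) on its underside.
- stand_mid (a point): The middle of the stand, 107.5 mm up its axis from its underside.

How it is judged:
On the way:
1. the teaspoon lies on the worktop, out of the stand and outside the tray, not held (height (world z) of each of spoon_handle_end, spoon_bowl_end below 0.03 m and height (world z) of teaspoon above -0.01 m and (distance between teaspoon and stand_mid above 0.175 m or x of teaspoon in the frame of stand above 0.045 m or x of teaspoon in the frame of stand below -0.045 m or y of teaspoon in the frame of stand above 0.045 m or y of teaspoon in the frame of stand below -0.045 m) and (x of teaspoon in the frame of tray below -0.14 m or x of teaspoon in the frame of tray above 0.14 m or y of teaspoon in the frame of tray below -0.065 m or y of teaspoon in the frame of tray above 0.065 m) and contact force between the fingers and teaspoon below 0.05 N and linear speed of teaspoon below 0.03 m/s), for 0.2 s.
At the end, for the whole second after the job is handed in: The teaspoon lies flat in the tray, both ends inside the rim and less than 28 mm above the worktop; the stand is upright (within 0.08 rad) on the cork mat it came from, its centre within 50 mm of the mat's centre; both are at rest and the cup is upright (x of spoon_handle_end in the frame of tray between -0.133 and 0.133 m and x of spoon_bowl_end in the frame of tray between -0.133 and 0.133 m and y of spoon_handle_end in the frame of tray between -0.058 and 0.058 m and y of spoon_bowl_end in the frame of tray between -0.058 and 0.058 m and height (world z) of each of spoon_handle_end, spoon_bowl_end below 0.028 m and angle between stand's own z axis and vertical below 0.08 rad and horizontal distance between stand and cork_mat below 0.05 m and height (world z) of stand between 0.005 and 0.016 m and linear speed of each of stand, teaspoon below 0.02 m/s and angle between espresso_cup's own z axis and vertical below 0.1 rad); the robot touches nothing.
It fails at once if the cup is moved more than 30 mm or tipped (distance of espresso_cup from where it was at the start of the episode above 0.03 m or angle between espresso_cup's own z axis and vertical above 0.5 rad).
It fails at once if the stand or the teaspoon falls off the worktop (height (world z) of any of stand, teaspoon below -0.05 m).
It also fails if it takes over 72 s, if anything falls off the work surface, if the arm or the gripper's body presses on something with over 40 N, if the wrist force passes 120 N, or if a joint passes its speed limit or range.

### The arm

A 7-joint arm with a two-finger parallel gripper is mounted at the origin on a cart in front of the work surface, level with it; the furniture and walls round the work are solid. World frame = base frame: x ahead of the robot, y to its left, z up, the work surface at z = 0. Lengths are in m, angles in rad, forces in N, time in s.
With the tool pointing down it reaches from about 0.425 to 0.875 m from the base axis. Payload 4.7 kg.
Tool frame: the origin (TCP) lies midway between the tips of the shut fingers; the grasp point (between the pads) lies 19 mm behind it; z points along the fingers, y is the line along which they close (so a half turn about z gives the same grasp; the last joint's range is limited). The gripper opens to 87 mm and grips with 3 to 60 N. Pads are 19 mm wide; open, the fingers measure 117 mm over their backs; the gripper's body (75 mm by 190 mm) begins 51 mm behind the grasp point.
Start: joints at [-1.322, 0.321, -0.07, 1.45, 0.023, 1.371, -0.057], TCP at [0.151, 0.632, 0.189] pointing down, gripper open.
Joint ranges: [-2.86, 2.86], [-0.3, 2.09], [-1.38, 1.24], [0.06, 2.45], [-1.56, 4.7], [0.09, 2.05], [-2.69, 2.69]. Speed limits (rad/s): [2.57, 2.57, 3.14, 3.14, 3.14, 3.14, 3.14].

### API

Orientations are given as a rotation vector (axis times angle).
In Python, from bench import ctrl gives the robot as it stands. The module is installed in compiled form; this text tells all that it offers.
- The arm moves only by the shell command python3 -m handwheel 'ROWS' [FORCE]. ROWS is JSON, a list of rows, each a list of 7 numbers: the finger opening in m, from 0 to 0.087, then the shift along the tool's x, y, z in m, then the turn, a rotation vector about the tool's x, y, z in degrees. A call has 1 to 12 rows; each row shifts and turns the commanded pose from where the row before left it, along the tool's axes as they then stand; what a row does not reach is not made up. A row lasts 1/8 s, in which the tool goes at most 62.5 mm and 10.7 degrees, less where a joint would pass 70% of its speed; a pose out of reach is approached as far as the arm can. A call is refused whole if a number of a shift passes 0.0625 or a number of a turn 10.7, either way. A call with a gripper value outside its range is refused whole. The fingers move at their own pace and stop on an object; FORCE is the grip in N (left out, the last holds). Time passes only in rows, so rows that do not move let the fingers close. It gives the time, the measured TCP pose, the force, the opening and the grip force at its end, in the units of the state.
- ctrl.get_state(): the state, without advancing time (a new reading comes with each control period).
- ctrl.get_image(name): name is "scene" or "side" or "wrist"; returns (picture, depth): 384x512x3 uint8, blue, green, red; 384x512 float32, m along the optical axis (not along the pixel's ray), 0 where there is no reading.
- ctrl.camera_info(name): a dict with "intrinsics" (3x3 intrinsics, pixels), "R" (3x3) and "t" (3): a world point X has camera coordinates R X + t. Camera axes: x right, y down, z forward; pixel columns grow to the right and rows downward; lengths in m; the calibration is good to about 2 mm. A picture is of the moment at which its call begins: read the wrist's pose just before it. camera_info takes no time and is no camera call; for the wrist camera it gives the pose at the moment of the call.
- ctrl.close_job(): hands the job in; it is judged then, once.
The state is a dict: "time": time; "joint_positions": joint angles; "qd": joint speeds; "joint_torque": joint torques, N m; "position": TCP position; "tool_rot": TCP orientation; "ft_force": force on the tool from outside, world axes, zero at the start; "torque": the same for the moment, N m; "grip_width": opening from 0.0 (shut) to 1.0 (fully open); "grip_force": force on a finger pad.
Only numpy, scipy, OpenCV 4.12 (cv2) and the standard library are available. Lean on these libraries where they do the work, as an engineer would, in place of code of your own. Each camera call takes 0.05 s, during which the arm holds its last target. There are 200 camera calls.

## Working session

There is one attempt and no reset: what is moved stays moved. The work goes in short steps, Python scripts to look and compute and a shell command to move; the robot and the scene stay as the last step left them, time stands still between calls to the robot, and variables do not carry over. Pictures are saved under pics/ and viewed, at most 10 in all, crops included, and the job is handed in when it is done.

```bash
mkdir -p pics
cat > h.py <<'E'
import numpy as np,cv2
from scipy.spatial.transform import Rotation as R
from bench import ctrl
def cloud(name):
    s=ctrl.get_state(); ci=ctrl.camera_info(name); im,d=ctrl.get_image(name)
    K=np.array(ci["intrinsics"]);v,u=np.mgrid[0:384,0:512]
    c=np.stack([(u-K[0,2])/K[0,0]*d,(v-K[1,2])/K[1,1]*d,d],-1)
    P=(c-np.array(ci["t"]))@np.array(ci["R"]); P[d==0]=np.nan
    return im,P
def st():
    s=ctrl.get_state(); print({k:np.round(s[k],3).tolist() for k in ["time","joint_positions","position","tool_rot","ft_force","grip_width","grip_force"]})
    print(R.from_rotvec(s["tool_rot"]).as_matrix().round(3))
E
python3 - <<'E'
from h import *
st()
ims=[]
for n in ["scene","side"]:
    im,P=cloud(n); np.save(n+"P.npy",P); cv2.imwrite(f"{n}0.png",im); ims.append(im)
    ci=ctrl.camera_info(n); print(n,(-np.array(ci["R"]).T@ci["t"]).round(3), np.array(ci["R"])[2].round(2))
cv2.imwrite("pics/a.png",ims[0]);cv2.imwrite("pics/b.png",ims[1])
E
```

```text
{'time': 0.0, 'joint_positions': [-1.322, 0.322, -0.07, 1.452, 0.023, 1.371, -0.057], 'position': [0.151, 0.632, 0.188], 'tool_rot': [-0.368, -3.12, 0.003], 'ft_force': [0.377, 0.449, 0.801], 'grip_width': 0.997, 'grip_force': 0.0}
[[-0.973  0.233 -0.   ]
 [ 0.233  0.973 -0.002]
 [-0.    -0.002 -1.   ]]
scene [ 0.121 -0.316  0.641] [ 0.47  0.65 -0.6 ]
side [0.314 0.844 0.655] [ 0.27 -0.7  -0.66]
```

View pics/a.png

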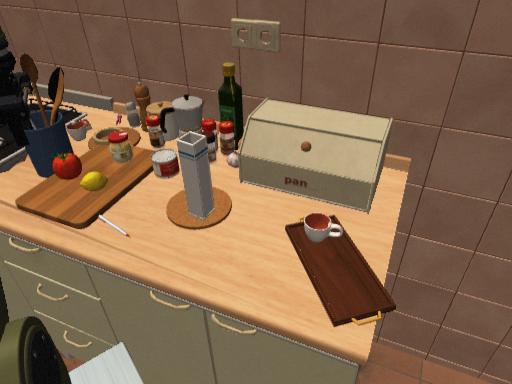

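View pics/b.png

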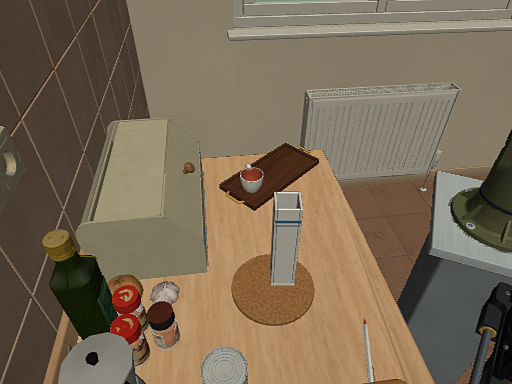

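The scene view shows the stand at about (198,180) on the mat at (199,207), the tray from (315,225) to (360,315), and the cup at (318,228). In the side view the stand is at (287,240), the tray at (270,175) and the bread box on the left.

Run:
```python
from h import *
A=[];C=[]
for n in ["scene","side"]:
    im=cv2.imread(n+"0.png"); P=np.load(n+"P.npy"); hsv=cv2.cvtColor(im,cv2.COLOR_BGR2HSV)
    z=P[...,2]; near=(abs(z-.010)<.004)
    cork=near&(hsv[...,0]<20)&(hsv[...,1]>80)&(hsv[...,2]<215)
    # mat: keep largest blob
    k,l,s,c=cv2.connectedComponentsWithStats(cv2.morphologyEx(cork.astype(np.uint8),cv2.MORPH_OPEN,np.ones((3,3))))
    for i in np.argsort(-s[1:,4])[:3]+1:
        q=P[l==i][:,:2].astype(np.float32); print(n,"z10 blob",s[i],cv2.minEnclosingCircle(q),cv2.minAreaRect(q))
    # dark tray
    tr=(hsv[...,2]<110)&(z<.03)&(z>-.005)&(P[...,0]>.3)&(P[...,1]<0.1)&(P[...,1]>-.6)
    k,l,s,c=cv2.connectedComponentsWithStats(tr.astype(np.uint8))
    i=np.argmax(s[1:,4])+1; q=P[l==i]; print(n,"tray",s[i],cv2.minAreaRect(q[:,:2].astype(np.float32)), np.percentile(q[:,2],[2,50,98]).round(4))
    # tall stuff: white/unsaturated
    tall=(z>.17)&(z<.26)&(hsv[...,1]<70)
    k,l,s,c=cv2.connectedComponentsWithStats(tall.astype(np.uint8))
    for i in np.argsort(-s[1:,4])[:4]+1: print(n,"tall",s[i],np.nanmedian(P[l==i],0).round(3))
```

```text
scene z10 blob [ 291  225   97   93 3888] ((0.5857421159744263, 0.05384477227926254), 0.14020445942878723) ((0.5886285901069641, 0.05335576832294464), (0.26335835456848145, 0.11493735015392303), 69.43255615234375)
scene z10 blob [ 166  187   66   41 1346] ((0.4494713246822357, 0.40625062584877014), 0.08639568835496902) ((0.4469166398048401, 0.4002007246017456), (0.1594560295343399, 0.1684620976448059), 63.35528564453125)
scene z10 blob [122 127  18  18 184] ((0.4476553797721863, 0.8827328085899353), 0.06832299381494522) ((0.45931246876716614, 0.8814932107925415), (0.13580161333084106, 0.04335388168692589), 83.4588851928711)
scene tray [ 302  232   94   95 4815] ((0.5732418298721313, 0.020210199058055878), (0.21456877887248993, 0.1306471973657608), 69.60391998291016) [0.0047 0.008  0.0177]
scene tall [177 131  31  36 803] [0.435 0.363 0.208]
scene tall [ 45 335  17  49 410] [ 0.066 -0.001  0.243]
scene tall [ 20 119  12   8  56] [0.163 0.673 0.231]
scene tall [ 13 131  14  15  51] [0.136 0.58  0.238]
side z10 blob [ 232  254   82   71 3802] ((0.4514285922050476, 0.4075683653354645), 0
[... 246 characters left out ...]
831, 0.01789774000644684), (0.2041914314031601, 0.11271055787801743), 70.96243286132812)
side z10 blob [231 175  10  17 105] ((0.6581646203994751, 0.1289975643157959), 0.036118123680353165) ((0.6607432961463928, 0.13019602000713348), (0.024662360548973083, 0.07060221582651138), 24.927570343017578)
side tray [ 250  143   69   47 1731] ((0.5763399004936218, 0.006066031754016876), (0.18801367282867432, 0.14643293619155884), 69.57585906982422) [0.0026 0.0076 0.0172]
side tall [  77  118   97  112 6934] [0.773 0.381 0.181]
side tall [ 243    0  269   12 1902] [ 0.613 -1.065  0.186]
side tall [ 126    0  116   16 1639] [ 1.268 -0.653  0.199]
side tall [ 273  192   30   41 1086] [0.44  0.394 0.208]
```

Run:
```python
from h import *
for n in ["scene","side"]:
    im=cv2.imread(n+"0.png"); P=np.load(n+"P.npy"); hsv=cv2.cvtColor(im,cv2.COLOR_BGR2HSV); z=P[...,2]
    tr=((hsv[...,2]<125)&(hsv[...,0]<20)&(z<.022)&(z>-.003)&(P[...,0]>.3)&(P[...,1]<0.3)&(P[...,1]>-.3)).astype(np.uint8)
    tr=cv2.morphologyEx(tr,cv2.MORPH_OPEN,np.ones((3,3)))
    k,l,s,c=cv2.connectedComponentsWithStats(tr); i=np.argmax(s[1:,4])+1; q=P[(l==i)]
    r=cv2.minAreaRect(q[:,:2].astype(np.float32)); print(n,"tray",s[i],r,cv2.boxPoints(r).round(3).tolist())
    w=(np.hypot(P[...,0]-.45,P[...,1]-.39)<.09)&(z>.03)&(z<.23)
    q=P[w&(z>.2085)]; print("rim",len(q),cv2.minAreaRect(q[:,:2].astype(np.float32)),np.nanpercentile(P[w][:,2],[1,99]).round(3))
    q=P[w&(z<.17)]; # visible faces: top-view
    r=cv2.minAreaRect(q[:,:2].astype(np.float32)); print("low",r)
    for zz in (.04,.08,.12,.16):
        q=P[w&(abs(z-zz)<.015)][:,:2]; print(zz,cv2.minAreaRect(q.astype(np.float32)))
    cup=(hsv[...,1]<60)&(z>.03)&(z<.07)&(P[...,0]>.5)&(P[...,1]<.3)&(P[...,1]>-.2)&(P[...,0]<.75)
    q=P[cup];print("cup",len(q),cv2.minEnclosingCircle(q[:,:2].astype(np.float32)))
    box=(z>.10)&(z<.2)&(P[...,0]>.5)&(P[...,0]<.95)&(P[...,1]>.1)&(P[...,1]<.65)
    q=P[box];r=cv2.minAreaRect(q[:,:2].astype(np.float32));print("box",cv2.boxPoints(r).round(3).tolist())
```

```text
scene tray [ 285  222  111  104 5670] ((0.5852653980255127, 0.052100203931331635), (0.28266170620918274, 0.13070301711559296), 69.50222778320312) [[0.4749999940395355, -0.05700000002980232], [0.597000002861023, -0.10300000011920929], [0.6959999799728394, 0.16200000047683716], [0.5740000009536743, 0.2070000022649765]]
rim 392 ((0.44118693470954895, 0.37629663944244385), (0.049938932061195374, 0.049870558083057404), 20.795625686645508) [0.033 0.226]
low ((0.4351261854171753, 0.36234426498413086), (0.03775418549776077, 0.06615950912237167), 67.64521026611328)
0.04 ((0.4344751536846161, 0.36184507608413696), (0.036394014954566956, 0.0659160390496254), 66.74347686767578)
0.08 ((0.4348471164703369, 0.3620443642139435), (0.03521828353404999, 0.0659407451748848), 67.45138549804688)
0.12 ((0.4344509243965149, 0.36219897866249084), (0.03655602037906647, 0.0659523457288742), 65.89279174804688)
0.16 ((0.4348093867301941, 0.36138013005256653), (0.034325167536735535, 0.06592272222042084), 68.10826110839844)
cup 302 ((0.6169622540473938, 0.12278968095779419), 0.04478062316775322)
box [[0.4950000047
[... 704 characters left out ...]
873047)
0.04 ((0.4478556215763092, 0.3943585157394409), (0.03277880698442459, 0.06523707509040833), 69.33560180664062)
0.08 ((0.4441450238227844, 0.3971024751663208), (0.029254527762532234, 0.06003431975841522), 74.99055480957031)
0.12 ((0.436103492975235, 0.3995790183544159), (0.050297223031520844, 0.016407357528805733), 5.030442714691162)
0.16 ((0.44782212376594543, 0.39374953508377075), (0.03319459408521652, 0.06571218371391296), 69.4892807006836)
cup 209 ((0.6599352359771729, 0.17436537146568298), 0.0908154621720314)
box [[0.49900001287460327, 0.5870000123977661], [0.7730000019073486, 0.1120000034570694], [1.0069999694824219, 0.24799999594688416], [0.7329999804496765, 0.722000002861023]]
```

```bash
cat >> h.py <<'E'
def pose(yaw,tilt):
    # closing axis y at yaw deg (world), tool down, then turned tilt deg about its own y
    c,s=np.cos(np.radians(yaw)),np.sin(np.radians(yaw))
    y=np.array([c,s,0]);z=np.array([0,0,-1.]);x=np.cross(y,z)
    return R.from_matrix(np.c_[x,y,z])*R.from_euler('y',tilt,degrees=True)
def goal(grasp,yaw,tilt,back=0):
    "rows needed: turn first (tool deg), then shift in the turned tool axes; also shift before the turn"
    s=ctrl.get_state(); Rc=R.from_rotvec(s["tool_rot"]); Rg=pose(yaw,tilt)
    a=Rg.as_matrix()[:,2]; p=np.array(grasp)+(.019-back)*a; d=p-s["position"]
    print("tcp",p.round(3),"turn",(Rc.inv()*Rg).as_rotvec(degrees=True).round(1),"shift after",(Rg.inv().apply(d)*1000).round(1),"shift before",(Rc.inv().apply(d)*1000).round(1))
E
python3 - <<'E'
from h import *
goal([.4415,.378,.195],21.5,-40,.12)
goal([.4415,.378,.195],21.5,0,.12)
P=np.load("sceneP.npy"); z=P[...,2]
for y in (.1,.2,.3,.4,.5):
    q=P[(abs(P[...,1]-y)<.01)&(abs(z)<.01)]; print(y,"front edge x",np.nanpercentile(q[:,0],[0.5,99]).round(3))
Q=np.load("sideP.npy"); 
for nm,A in(("scene",P),("side",Q)):
    q=A[(A[...,2]>.03)&(A[...,2]<.3)&(A[...,0]>.3)&(A[...,0]<.6)&(A[...,1]>.44)&(A[...,1]<.75)]
    if len(q): print(nm,np.nanmin(q,0).round(3),np.nanmax(q,0).round(3))
E
```

```text
tcp [0.418 0.438 0.272] turn [ 19.1 -36.8  52.8] shift after [-267.   177.2  113.5] shift before [-304.2 -126.1  -84.4]
tcp [0.442 0.378 0.296] turn [-0.1  0.1 55. ] shift after [-342.4  177.2 -108.3] shift before [-341.4 -179.3 -108. ]
0.1 front edge x [0.089 1.088]
0.2 front edge x [0.284 1.007]
0.3 front edge x [0.226 0.675]
0.4 front edge x [0.167 0.621]
0.5 front edge x [0.109 0.631]
scene [0.339 0.561 0.03 ] [0.6   0.75  0.175]
side [0.421 0.565 0.03 ] [0.6   0.739 0.175]
```

```bash
python3 -m handwheel '[[0.087,0,0,-0.06,0,0,0],[0.087,0,0,-0.06,0,0,0],[0.087,-0.05,-0.02,0,0,0,0],[0.087,-0.05,-0.02,0,0,0,0],[0.087,-0.05,-0.02,0,0,0,0],[0.087,-0.05,-0.02,0,0,0,0],[0.087,-0.05,-0.02,0,0,0,0],[0.087,-0.05,-0.026,0,0,0,0],[0.087,0,0,0,0,0,10],[0.087,0,0,0,0,0,10],[0.087,0,0,0,0,0,10],[0.087,0,0,0,0,0,10]]'
python3 -m handwheel '[[0.087,0,0,0,0,0,10],[0.087,0,0,0,0,0,5],[0.087,0,0,0,0,-10,0],[0.087,0,0,0,0,-10,0],[0.087,0,0,0,0,-10,0],[0.087,0,0,0,0,-10,0],[0.087,0,0,0,0,0,0]]'
python3 -c "
from h import *
st();goal([.4415,.378,.195],21.5,-40,.12)"
```

```text
time: 1.6
position: [0.4135, 0.4396, 0.3081]
tool_rot: [-1.421, -2.802, 0.002]
ft_force: [0.9, 0.1, 0.5]
grip_width: 0.999
grip_force: 0.0
time: 2.48
position: [0.4103, 0.4429, 0.3024]
tool_rot: [1.403, 2.085, -0.525]
ft_force: [-0.6, 0.9, -0.8]
grip_width: 1.001
grip_force: 0.0
{'time': 2.475, 'joint_positions': [-1.287, 0.547, 0.185, 1.111, 0.441, 1.958, -0.647], 'position': [0.41, 0.443, 0.302], 'tool_rot': [1.403, 2.085, -0.525], 'ft_force': [-0.588, 0.865, -0.811], 'grip_width': 1.001, 'grip_force': 0.0}
[[-0.291  0.927  0.235]
 [ 0.705  0.374 -0.602]
 [-0.646 -0.009 -0.763]]
tcp [0.418 0.438 0.272] turn [-0.1  0.3  0.7] shift after [14.1  5.3 27.5] shift before [14.1  5.5 27.4]
```

```bash
python3 -m handwheel '[[0.087,0.014,0.005,0.027,0,0,0.5],[0.087,0,0,0.03,0,0,0],[0.087,0,0,0.03,0,0,0],[0.087,0,0,0.03,0,0,0],[0.087,0,0,0.03,0,0,0],[0.087,0,0,0,0,0,0],[0.03,0,0,0,0,0,0],[0.03,0,0,0,0,0,0],[0.03,0,0,0,0,0,0],[0.03,0,0,0,0,0,0],[0.03,0,0,0,0,0,0]]' 50
python3 - <<'E'
from h import *
st();goal([.4415,.378,.195],21.5,-40)
im,P=cloud("side");im2,_=cloud("scene");cv2.imwrite("pics/c.png",np.hstack([im[100:350,150:450],im2[60:310,80:400]]))
E
```

```text
time: 3.85
position: [0.4489, 0.3639, 0.1871]
tool_rot: [1.423, 2.073, -0.512]
ft_force: [-0.7, -0.3, -0.4]
grip_width: 0.548
grip_force: 49.9
{'time': 3.85, 'joint_positions': [-1.223, 0.483, 0.199, 1.434, 0.449, 1.679, -0.712], 'position': [0.449, 0.364, 0.187], 'tool_rot': [1.423, 2.073, -0.512], 'ft_force': [-0.699, -0.306, -0.379], 'grip_width': 0.548, 'grip_force': 49.914}
[[-0.273  0.932  0.236]
 [ 0.716  0.361 -0.598]
 [-0.643  0.005 -0.766]]
tcp [0.446 0.367 0.18 ] turn [ 0.   0.  -0.4] shift after [ 7.  -1.8  2.8] shift before [ 7.  -1.8  2.8]
```

View pics/c.png

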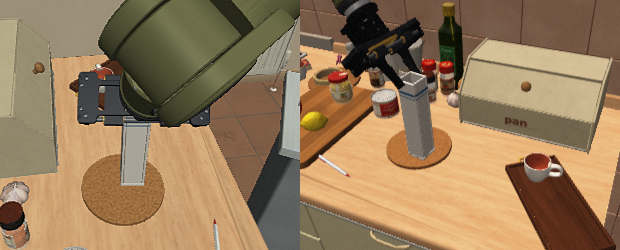

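```bash
python3 -m handwheel '[[0.03,-0.0386,0,-0.046,0,0,0],[0.03,-0.0386,0,-0.046,0,0,0],[0.03,0,0,0,0,10,0],[0.03,0,0,0,0,10,0],[0.03,0,0,0,0,10,0],[0.03,0,0,0,0,10,0],[0.03,0,0,0,0,10,0],[0.03,0,0,0,0,10,0],[0.03,0,0,0,0,10,0],[0.03,0,0,0,0,10,0],[0.03,0,0,0,0,10,0],[0.03,0,0,0,0,0,0]]'
python3 - <<'E'
from h import *
st();goal([.48,.332,.10],21.5,50)
im,P=cloud("side");im2,_=cloud("scene");cv2.imwrite("pics/d.png",np.hstack([im[100:350,150:450],im2[60:310,80:400]]))
E
```

```text
time: 5.45
position: [0.4498, 0.3594, 0.3027]
tool_rot: [-1.338, -1.936, -0.618]
ft_force: [-0.2, -0.1, -2.5]
grip_width: 0.547
grip_force: 49.9
{'time': 5.45, 'joint_positions': [-0.574, 0.157, 0.443, 1.724, -0.903, 1.563, 0.381], 'position': [0.45, 0.359, 0.303], 'tool_rot': [-1.338, -1.936, -0.618], 'ft_force': [-0.205, -0.15, -2.483], 'grip_width': 0.547, 'grip_force': 49.94}
[[-0.227  0.935 -0.272]
 [ 0.605  0.354  0.713]
 [ 0.763 -0.002 -0.646]]
tcp [0.475 0.346 0.088] turn [ 0.5  0.2 -0.6] shift after [-178.8   18.1  121.2] shift before [-178.1   18.8  122.2]
```

View pics/d.png

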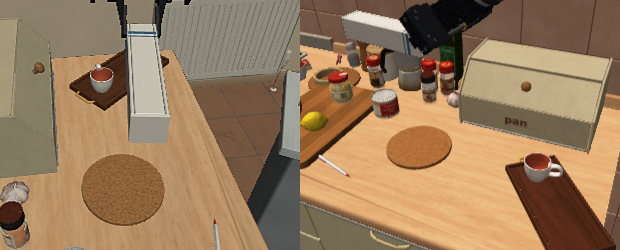

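```bash
python3 -m handwheel '[[0.03,-0.0445,0.0047,0.0305,0,0,-0.6],[0.03,-0.0445,0.0047,0.0305,0,0,0],[0.03,-0.0445,0.0047,0.0305,0,0,0],[0.03,-0.0445,0.0047,0.0305,0,0,0],[0.03,0,0,0,0,0,0],[0.03,-0.0229,0,0.0194,0,0,0],[0.03,-0.0153,0,0.0129,0,0,0],[0.03,0,0,0,0,0,0],[0.03,0,0,0,0,0,0]]'
python3 -c "
from h import *
st();goal([.48,.332,.034],21.5,50)"
```

```text
time: 6.68
position: [0.4773, 0.353, 0.0445]
tool_rot: [-1.315, -1.95, -0.633]
ft_force: [0.9, -0.2, -1.1]
grip_width: 0.544
grip_force: 50.0
{'time': 6.675, 'joint_positions': [-0.49, 0.525, 0.405, 1.86, -1.074, 1.354, 0.847], 'position': [0.477, 0.353, 0.044], 'tool_rot': [-1.315, -1.95, -0.633], 'ft_force': [0.947, -0.18, -1.063], 'grip_width': 0.544, 'grip_force': 49.985}
[[-0.248  0.93  -0.272]
 [ 0.593  0.368  0.716]
 [ 0.766  0.016 -0.642]]
tcp [0.475 0.346 0.022] turn [ 0.5 -0.   0.8] shift after [-21.2  -5.2  10. ] shift before [-21.2  -5.6  10. ]
```

```bash
python3 -m handwheel '[[0.03,-0.0069,-0.002,0.0058,0,0,0.5],[0.03,-0.0069,-0.002,0.0058,0,0,0],[0.03,-0.0015,0,0.0013,0,0,0],[0.03,0,0,0,0,0,0]]'
python3 -m handwheel '[[0.03,-0.0015,0,0.0013,0,0,0],[0.03,0,0,0,0,0,0]]'
python3 -c "
from h import *
st();goal([.48,.332,.034],21.5,50)
im,P=cloud('side');z=P[...,2]
q=P[(z>.03)&(z<.08)&(P[...,0]>.36)&(P[...,0]<.54)&(P[...,1]>.34)&(P[...,1]<.56)]
print(len(q),np.percentile(q,[2,50,98],axis=0).round(3))
t=q[q[:,2]>.045]
for a,b in((.38,.42),(.42,.46),(.46,.51)):
    w=t[(t[:,1]>a)&(t[:,1]<b)]; print(a,len(w),np.median(w,0).round(4) if len(w) else '')
"
```

```text
time: 7.18
position: [0.4727, 0.351, 0.0229]
tool_rot: [-1.324, -1.941, -0.626]
ft_force: [-0.3, -0.3, 1.1]
grip_width: 0.548
grip_force: 50.0
time: 7.42
position: [0.473, 0.3511, 0.0211]
tool_rot: [-1.324, -1.942, -0.627]
ft_force: [0.5, -1.9, 2.2]
grip_width: 0.547
grip_force: 50.0
{'time': 7.425, 'joint_positions': [-0.483, 0.557, 0.398, 1.875, -1.092, 1.335, 0.878], 'position': [0.473, 0.351, 0.021], 'tool_rot': [-1.324, -1.942, -0.627], 'ft_force': [0.466, -1.902, 2.166], 'grip_width': 0.547, 'grip_force': 49.992}
[[-0.238  0.932 -0.273]
 [ 0.596  0.362  0.716]
 [ 0.767  0.007 -0.642]]
tcp [0.475 0.346 0.022] turn [ 0.5 -0.1  0.1] shift after [-3.2 -0.5 -4.9] shift before [-3.2 -0.5 -4.9]
2305 [[0.391 0.344 0.036]
 [0.435 0.449 0.059]
 [0.489 0.52  0.062]]
0.38 416 [0.4525 0.4011 0.0596]
0.42 485 [0.4369 0.4403 0.059 ]
0.46 730 [0.4186 0.4865 0.0585]
```

```bash
python3 -m handwheel '[[0.087,0,0,0,0,0,0],[0.087,0,0,0,0,0,0],[0.087,0,0,0,0,0,0],[0.087,0,0,0,0,0,0],[0.087,0,0,-0.04,0,0,0],[0.087,0,0,-0.05,0,0,0],[0.087,0,0,-0.05,0,0,0],[0.087,0,0,0,0,-10,0],[0.087,0,0,0,0,-10,0],[0.087,0,0,0,0,-10,0],[0.087,0,0,0,0,-10,0],[0.087,0,0,0,0,-10,0]]'
python3 -c "
from h import *
st();goal([.448,.413,.038],21.5,0)
im,P=cloud('side');z=P[...,2]
q=P[(z>.05)&(z<.07)&(P[...,0]>.36)&(P[...,0]<.54)&(P[...,1]>.28)&(P[...,1]<.56)]
print(cv2.minAreaRect(q[:,:2].astype(np.float32)))
"
```

```text
time: 8.98
position: [0.5119, 0.251, 0.1121]
tool_rot: [1.77, 2.584, 0.01]
ft_force: [-1.3, 0.0, -1.3]
grip_width: 0.999
grip_force: 0.0
{'time': 8.975, 'joint_positions': [-0.99, 0.209, 0.548, 1.781, -0.112, 1.174, -0.039], 'position': [0.512, 0.251, 0.112], 'tool_rot': [1.77, 2.584, 0.01], 'ft_force': [-1.322, 0.021, -1.268], 'grip_width': 0.999, 'grip_force': 0.0}
[[-0.361  0.932  0.011]
 [ 0.932  0.361  0.   ]
 [-0.004  0.01  -1.   ]]
tcp [0.448 0.413 0.019] turn [ 0.6  0.2 -0.3] shift after [ 1.742e+02 -1.000e-01  9.310e+01] shift before [174.5  -2.   92.4]
((0.44642069935798645, 0.4162513017654419), (0.0473046638071537, 0.21415147185325623), 21.413742065429688)
```

```bash
python3 -m handwheel '[[0.087,0.058,-0.0005,0,0.5,0,0],[0.087,0.058,-0.0005,0,0,0,0],[0.087,0.058,-0.0005,0,0,0,0],[0.087,0,0,0.03,0,0,0],[0.087,0,0,0.03,0,0,0],[0.087,0,0,0.03,0,0,0],[0.087,0,0,0,0,0,0],[0.03,0,0,0,0,0,0],[0.03,0,0,0,0,0,0],[0.03,0,0,0,0,0,0],[0.03,0,0,0,0,0,0],[0.03,0,0,0,0,0,0]]' 50
python3 -c "
from h import *
st();goal([.46,.34,.12],0,0);goal([.46,.34,.12],0,40)"
```

```text
time: 10.52
position: [0.4471, 0.4126, 0.0209]
tool_rot: [-1.774, -2.592, 0.001]
ft_force: [0.5, 0.4, 1.1]
grip_width: 0.535
grip_force: 50.0
{'time': 10.525, 'joint_positions': [-1.143, 0.387, 0.43, 1.756, -0.185, 1.038, -0.276], 'position': [0.447, 0.413, 0.021], 'tool_rot': [-1.774, -2.592, 0.001], 'ft_force': [0.486, 0.428, 1.09], 'grip_width': 0.535, 'grip_force': 50.021}
[[-0.362  0.932 -0.001]
 [ 0.932  0.362  0.   ]
 [ 0.    -0.001 -1.   ]]
tcp [0.46  0.34  0.101] turn [-0.  -0.  21.2] shift after [-72.6  12.9 -80.1] shift before [-72.3 -14.3 -80.1]
tcp [0.46  0.352 0.105] turn [-7.5 39.5 20.3] shift after [   8.    12.9 -103.6] shift before [-61.   -9.9 -84.5]
```

```bash
python3 -m handwheel '[[0.03,0,0,-0.05,0,0,0],[0.03,0,0,-0.05,0,0,0],[0.03,-0.03,-0.01,0,0,0,0],[0.03,-0.03,-0.01,0,0,0,0],[0.03,0,0,0,0,0,7],[0.03,0,0,0,0,0,7],[0.03,0,0,0,0,0,7],[0.03,0,0,0,0,7,0],[0.03,0,0,0,0,7,0],[0.03,0,0,0,0,0,0]]'
python3 -c "
from h import *
st();goal([.45,.353,.115],0,14);goal([.45,.353,.115],0,40)"
```

```text
time: 11.78
position: [0.4503, 0.3456, 0.1199]
tool_rot: [-2.093, -2.089, -0.251]
ft_force: [0.2, 0.6, -1.6]
grip_width: 0.537
grip_force: 50.0
{'time': 11.775, 'joint_positions': [-1.068, 0.093, 0.543, 1.903, -0.297, 1.056, -0.398], 'position': [0.45, 0.346, 0.12], 'tool_rot': [-2.093, -2.089, -0.251], 'ft_force': [0.186, 0.562, -1.555], 'grip_width': 0.537, 'grip_force': 49.999}
[[ 0.002  1.    -0.003]
 [ 0.971 -0.002  0.24 ]
 [ 0.24  -0.003 -0.971]]
tcp [0.45  0.358 0.097] turn [-0.2  0.1 -0.1] shift after [ 6.  -0.3 25.5] shift before [ 6.1 -0.2 25.5]
tcp [0.45  0.365 0.1  ] turn [-0.1 26.1 -0.2] shift after [ 2.5 -0.3 27.5] shift before [14.4 -0.2 23.6]
```

```bash
python3 -m handwheel '[[0.03,0.014,0,0.02,0,0,0],[0.03,0,0,0,0,7,0],[0.03,0,0,0,0,7,0],[0.03,0,0,0,0,7,0],[0.03,0,0,0,0,5,0],[0.03,0,0,0,0,0,0],[0.03,0,0,0,0,0,0],[0.03,0,0,0,0,0,0],[0.03,0,0,0,0,0,0],[0.03,0,0,0,0,0,0]]'
python3 - <<'E'
from h import *
st()
im,P=cloud("side");im2,_=cloud("scene");cv2.imwrite("pics/e.png",np.hstack([im[100:350,150:450],im2[60:310,80:400]]))
E
```

```text
time: 13.02
position: [0.4497, 0.3681, 0.1049]
tool_rot: [-1.812, -1.82, -0.658]
ft_force: [1.0, 0.2, -0.5]
grip_width: 0.531
grip_force: 50.0
{'time': 13.025, 'joint_positions': [-0.856, 0.106, 0.591, 2.113, -0.935, 0.972, 0.296], 'position': [0.45, 0.368, 0.105], 'tool_rot': [-1.812, -1.82, -0.658], 'ft_force': [0.967, 0.182, -0.484], 'grip_width': 0.531, 'grip_force': 49.999}
[[-0.003  1.    -0.004]
 [ 0.766  0.005  0.642]
 [ 0.642 -0.001 -0.766]]
```

View pics/e.png

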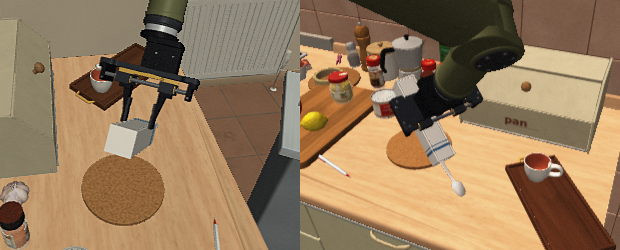

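```bash
python3 -m handwheel '[[0.03,0.02,0,0,0,0,0],[0.03,0.02,0,0,0,0,0],[0.03,0.02,0,0,0,0,0],[0.03,0.02,0,0,0,0,0],[0.03,0.02,0,0,0,0,0],[0.03,0.02,0,0,0,0,0],[0.03,0.01,0,0,0,0,0],[0.03,0,0,0,0,0,0],[0.03,0,0,0,0,0,0],[0.03,0,0,0,0,0,0]]'
python3 - <<'E'
from h import *
st();goal([.448,.413,.07],21.5,0)
im,P=cloud("side");im2,P2=cloud("scene");np.save("sceneP2.npy",P2);cv2.imwrite("scene2.png",im2);cv2.imwrite("pics/f.png",np.hstack([im[100:350,150:450],im2[60:310,80:400]]))
E
```

```text
time: 14.38
position: [0.4497, 0.4664, 0.1873]
tool_rot: [-1.815, -1.818, -0.657]
ft_force: [0.2, -0.1, -2.1]
grip_width: 0.535
grip_force: 50.0
{'time': 14.375, 'joint_positions': [-0.978, 0.063, 0.513, 1.96, -0.824, 0.953, -0.032], 'position': [0.45, 0.466, 0.187], 'tool_rot': [-1.815, -1.818, -0.657], 'ft_force': [0.184, -0.125, -2.101], 'grip_width': 0.535, 'grip_force': 49.999}
[[-0.001  1.    -0.004]
 [ 0.767  0.003  0.642]
 [ 0.642 -0.002 -0.767]]
tcp [0.448 0.413 0.051] turn [  7.3 -39.5 -20.5] shift after [-49.1 -21.1 136.3] shift before [-128.4   -1.5   70.3]
```

View pics/f.png

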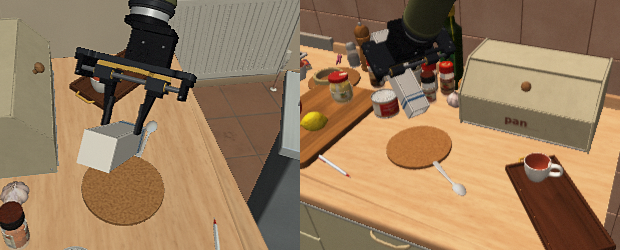

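```bash
cat >> h.py <<'E'
def spoon(im,P,zlo=.002,zhi=.03,box=(.3,.6,.05,.36)):
    hsv=cv2.cvtColor(im,cv2.COLOR_BGR2HSV)
    m=((hsv[...,1]<75)&(hsv[...,2]>90)&(P[...,2]>zlo-.01)&(P[...,2]<zhi)&(P[...,0]>box[0])&(P[...,0]<box[1])&(P[...,1]>box[2])&(P[...,1]<box[3])).astype(np.uint8)
    k,l,s,c=cv2.connectedComponentsWithStats(m); i=np.argmax(s[1:,4])+1; q=P[l==i]
    c,(w,h),a=cv2.minAreaRect(q[:,:2].astype(np.float32)); u=np.linalg.svd(q[:,:2]-q[:,:2].mean(0),full_matrices=False)[2][0]
    t=(q[:,:2]-c)@u; print("spoon",s[i],np.round(c,4),"size",round(w,3),round(h,3),"axis deg",np.degrees(np.arctan2(u[1],u[0])).round(1))
    for e in (np.nanargmin(t),np.nanargmax(t)): print(" end",q[e].round(4))
    for b in np.linspace(t.min(),t.max(),6)[:-1]:
        k=(t>=b)&(t<b+.022); n=(q[k][:,:2]-c)@np.array([-u[1],u[0]]); print("  t",round(b,3),"z",np.median(q[k][:,2]).round(4),"wid",np.ptp(n).round(4),"mid",((n.max()+n.min())/2).round(4))
E
python3 - <<'E'
from h import *
spoon(cv2.imread("scene2.png"),np.load("sceneP2.npy"))
goal([.44,.43,.045],21.5,0)
E
```

```text
spoon [213 221  33  35 238] [0.443 0.259] size 0.026 0.131 axis deg -90.9
 end [0.4474 0.3251 0.012 ]
 end [0.4455 0.1933 0.0066]
  t -0.066 z 0.0114 wid 0.0121 mid 0.0025
  t -0.04 z 0.0072 wid 0.0089 mid 0.0024
  t -0.013 z 0.0039 wid 0.0048 mid 0.0028
  t 0.013 z 0.0071 wid 0.0197 mid 0.0015
  t 0.039 z 0.008 wid 0.0255 mid 0.0033
tcp [0.44  0.43  0.026] turn [  7.3 -39.5 -20.5] shift after [-30.6 -22.5 161.6] shift before [-131.9   -9.5  100.4]
```

```bash
python3 -m handwheel '[[0.03,0,0,0,0,-10,0],[0.03,0,0,0,0,-10,0],[0.03,0,0,0,0,-10,0],[0.03,0,0,0,0,-10,0],[0.03,0,0,0,0,0,-7],[0.03,0,0,0,0,0,-7],[0.03,0,0,0,0,0,-7.5],[0.03,0,0,0,0,0,0]]'
python3 -c "
from h import *
st();goal([.447,.446,.0435],21.5,0)"
```

```text
time: 15.48
position: [0.4494, 0.4673, 0.1878]
tool_rot: [-1.764, -2.597, 0.003]
ft_force: [-0.1, -0.1, -1.4]
grip_width: 0.533
grip_force: 50.0
{'time': 15.475, 'joint_positions': [-1.153, 0.329, 0.394, 1.469, -0.129, 1.371, -0.374], 'position': [0.449, 0.467, 0.188], 'tool_rot': [-1.764, -2.597, 0.003], 'ft_force': [-0.068, -0.117, -1.434], 'grip_width': 0.533, 'grip_force': 49.998}
[[-0.369  0.93  -0.002]
 [ 0.93   0.369 -0.   ]
 [ 0.001 -0.002 -1.   ]]
tcp [0.447 0.446 0.024] turn [-0.1 -0.   0.1] shift after [-18.9 -10.1 163.3] shift before [-19.   -9.7 163.3]
```

```bash
python3 -m handwheel '[[0.03,-0.019,-0.01,0.04,0,0,0],[0.03,0,0,0.05,0,0,0],[0.03,0,0,0.05,0,0,0],[0.03,0,0,0.02,0,0,0],[0.03,0,0,0.002,0,0,0],[0.03,0,0,0,0,0,0]]'
python3 -c "
from h import *
st()
im,P=cloud('side');z=P[...,2]
q=P[(z>.05)&(z<.09)&(P[...,0]>.36)&(P[...,0]<.54)&(P[...,1]>.46)&(P[...,1]<.56)]
print(len(q),np.nanpercentile(q,[1,50,99],axis=0).round(4))"
```

```text
time: 16.23
position: [0.4484, 0.4471, 0.0282]
tool_rot: [-1.763, -2.599, -0.003]
ft_force: [0.0, 0.1, -1.0]
grip_width: 0.531
grip_force: 50.0
{'time': 16.225, 'joint_positions': [-1.126, 0.42, 0.375, 1.687, -0.173, 1.066, -0.318], 'position': [0.448, 0.447, 0.028], 'tool_rot': [-1.763, -2.599, -0.003], 'ft_force': [0.047, 0.073, -1.024], 'grip_width': 0.531, 'grip_force': 49.999}
[[-0.37   0.929  0.001]
 [ 0.929  0.37   0.002]
 [ 0.002  0.001 -1.   ]]
1502 [[0.3886 0.4615 0.0512]
 [0.4241 0.5105 0.0652]
 [0.4716 0.5555 0.0823]]
```

```bash
python3 -m handwheel '[[0.03,0,0,0.004,0,0,0],[0.03,0,0,0.0025,0,0,0],[0.03,0,0,0,0,0,0],[0.087,0,0,0,0,0,0],[0.087,0,0,0,0,0,0],[0.087,0,0,0,0,0,0],[0.087,0,0,-0.05,0,0,0],[0.087,0,0,-0.05,0,0,0],[0.087,-0.05,0,-0.02,0,0,0],[0.087,-0.05,0,0,0,0,0],[0.087,0,0,0,0,10,0],[0.087,0,0,0,0,10,0]]'
python3 -m handwheel '[[0.087,0,0,0,0,10,0],[0.087,0,0,0,0,10,0],[0.087,0,0,0,0,10,0],[0.087,0,0,0,0,0,0]]'
python3 -c "
from h import *
im,P=cloud('side');z=P[...,2]
q=P[(z>.05)&(z<.07)&(P[...,0]>.36)&(P[...,0]<.54)&(P[...,1]>.28)&(P[...,1]<.58)]
r=cv2.minAreaRect(q[:,:2].astype(np.float32));print(r,np.median(q[:,2]))
c=np.array(r[0]);yaw=r[2] if r[1][0]<r[1][1] else r[2]-90
h=np.array([np.sin(np.radians(yaw)),-np.cos(np.radians(yaw))]);g=c+.065*h;print(yaw,g)
st();goal([*g,.036],yaw,50,.09);goal([*g,.036],yaw,50)"
```

```text
time: 17.77
position: [0.4849, 0.3534, 0.1409]
tool_rot: [-1.59, -2.347, -0.287]
ft_force: [-0.8, -0.5, -1.3]
grip_width: 0.996
grip_force: 0.0
time: 18.27
position: [0.4851, 0.3486, 0.1353]
tool_rot: [-1.33, -1.936, -0.607]
ft_force: [0.7, -0.1, 0.5]
grip_width: 1.002
grip_force: 0.0
((0.44463878870010376, 0.45753994584083557), (0.08282742649316788, 0.23326228559017181), 11.92313289642334) 0.05833836329068125
11.92313289642334 [0.45806774 0.39394228]
{'time': 18.325, 'joint_positions': [-0.512, 0.41, 0.435, 1.789, -0.997, 1.454, 0.671], 'position': [0.485, 0.351, 0.138], 'tool_rot': [-1.324, -1.94, -0.609], 'ft_force': [-0.122, 0.479, -0.407], 'grip_width': 1.001, 'grip_force': 0.0}
[[-0.233  0.93  -0.284]
 [ 0.601  0.367  0.71 ]
 [ 0.764 -0.006 -0.645]]
tcp [0.469 0.341 0.082] turn [-7.6  0.2  5.9] shift after [-47.5 -17.2  30.5] shift before [-45.6 -17.9  33. ]
tcp [0.455 0.408 0.024] turn [-7.6  0.2  5.9] shift after [-47.5 -17.2 120.5] shift before [-46.   -6.  122.2]
```

```bash
python3 -c "
from h import *
im,P=cloud('side');z=P[...,2]
m=((z>.05)&(z<.068)&(P[...,0]>.36)&(P[...,0]<.54)&(P[...,1]>.28)&(P[...,1]<.6)).astype(np.uint8)
m=cv2.morphologyEx(m,cv2.MORPH_OPEN,np.ones((5,5)))
k,l,s,c=cv2.connectedComponentsWithStats(m);i=np.argmax(s[1:,4])+1;q=P[l==i]
r=cv2.minAreaRect(q[:,:2].astype(np.float32));print(r,s[1:,4],np.median(q[:,2]))
c=np.array(r[0]);yaw=r[2] if r[1][0]<r[1][1] else r[2]-90
h=np.array([np.sin(np.radians(yaw)),-np.cos(np.radians(yaw))]);g=c+.065*h;print(yaw,g)
goal([*g,.036],yaw,50,.09);goal([*g,.036],yaw,50)
cv2.imwrite('pics/g.png',im[100:350,150:450])"
```

```text
((0.4455665349960327, 0.44889459013938904), (0.047724585980176926, 0.21384774148464203), 22.088932037353516) [2512  389] 0.058322778414241196
22.088932037353516 [0.47000948 0.38866551]
tcp [0.49  0.338 0.082] turn [ 0.2  0.1 -0.3] shift after [-54.8   0.1  24.7] shift before [-54.7   0.3  24.8]
tcp [0.465 0.402 0.024] turn [ 0.2  0.1 -0.3] shift after [-5.480e+01  1.000e-01  1.147e+02] shift before [-5.460e+01  1.000e-01  1.148e+02]
```

View pics/g.png

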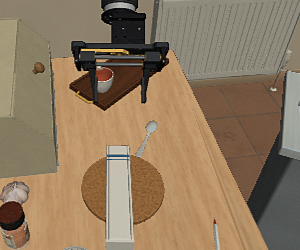

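```bash
python3 -m handwheel '[[0.087,-0.0275,0,0,0,0,0],[0.087,-0.0273,0,0,0,0,0],[0.087,0,0,0.03,0,0,0],[0.087,0,0,0.03,0,0,0],[0.087,0,0,0.03,0,0,0],[0.087,0,0,0.025,0,0,0],[0.087,0,0,0,0,0,0],[0.03,0,0,0,0,0,0],[0.03,0,0,0,0,0,0],[0.03,0,0,0,0,0,0],[0.03,0,0,0,0,0,0],[0.03,0,0,0,0,0,0]]' 50
python3 -c "
from h import *
st();goal([.47,.3887,.036],22.1,50)"
```

```text
time: 19.88
position: [0.4648, 0.4018, 0.0238]
tool_rot: [-1.318, -1.942, -0.613]
ft_force: [0.6, 0.2, 0.9]
grip_width: 0.55
grip_force: 50.0
{'time': 19.875, 'joint_positions': [-0.545, 0.553, 0.366, 1.863, -1.12, 1.29, 0.815], 'position': [0.465, 0.402, 0.024], 'tool_rot': [-1.318, -1.942, -0.613], 'ft_force': [0.555, 0.17, 0.887], 'grip_width': 0.55, 'grip_force': 49.997}
[[-0.237  0.929 -0.284]
 [ 0.598  0.37   0.711]
 [ 0.766 -0.002 -0.643]]
tcp [0.465 0.402 0.024] turn [ 0.3 -0.  -0.3] shift after [ 0.3 -0.1  0.3] shift before [ 0.3 -0.1  0.3]
```

```bash
python3 -m handwheel '[[0.03,0.0365,0,-0.0306,0,0,0],[0.03,0.0365,0,-0.0306,0,0,0],[0.03,0.0365,0,-0.0306,0,0,0],[0.03,0.0365,0,-0.0306,0,0,0],[0.03,0,0,0,0,-10,0],[0.03,0,0,0,0,-10,0],[0.03,0,0,0,0,-10,0],[0.03,0,0,0,0,-10,0],[0.03,0,0,0,0,-10,0],[0.03,0,0,0,0,-10,0],[0.03,0,0,0,0,-10,0],[0.03,0,0,0,0,-10,0]]'
python3 -m handwheel '[[0.03,0,0,0,0,-10,0],[0.03,0,0,0,0,0,0],[0.03,0,0,0,0,0,0]]'
python3 -c "
from h import *
st();goal([.45,.407,.192],21.8,-40)
for n in ('side','scene'):
    im,P=cloud(n);z=P[...,2]
    hsv=cv2.cvtColor(im,cv2.COLOR_BGR2HSV)
    m=(np.hypot(P[...,0]-.455,P[...,1]-.40)<.09)&(z>.022)&(z<.17)&(hsv[...,1]<60)&(hsv[...,2]>90)
    q=P[m];print(n,len(q),np.percentile(q[:,2],[0,1,99]).round(3))
    for a in (.04,.06,.08,.10,.12,.14):
        w=q[abs(q[:,2]-a)<.008]
        if len(w)>15: print(a,len(w),[np.round(t,4) for t in cv2.minAreaRect(w[:,:2].astype(np.float32))],np.median(w,0).round(4))
"
```

```text
time: 21.38
position: [0.4644, 0.403, 0.2147]
tool_rot: [1.501, 2.216, -0.406]
ft_force: [-0.1, 1.0, -3.0]
grip_width: 0.547
grip_force: 50.0
time: 21.75
position: [0.4658, 0.401, 0.2149]
tool_rot: [1.415, 2.083, -0.514]
ft_force: [0.2, -1.2, -0.8]
grip_width: 0.551
grip_force: 50.0
{'time': 21.75, 'joint_positions': [-1.325, 0.565, 0.371, 1.285, 0.372, 1.73, -0.607], 'position': [0.466, 0.401, 0.215], 'tool_rot': [1.415, 2.083, -0.514], 'ft_force': [0.206, -1.201, -0.826], 'grip_width': 0.551, 'grip_force': 49.997}
[[-0.283  0.93   0.236]
 [ 0.713  0.368 -0.597]
 [-0.641 -0.001 -0.767]]
tcp [0.455 0.396 0.177] turn [-0.2 -0.1 -0.1] shift after [ 23.5 -12.5  29.2] shift before [ 23.4 -12.4  29.3]
side 999 [0.059 0.06  0.169]
0.06 72 [array([0.4532, 0.4322]), array([0.0461, 0.005 ]), np.float64(21.6105)] [0.4532 0.433  0.063 ]
0.08 132 [array([0.4532, 0.4331]), array([0.0457, 0.0041]), np.float64(21.2318)] [0.4533 0.4329 0.0802]
0.1 140 [array([0.453 , 0.4325]), array([0.0467, 0.0043]), np.float64(22.317)] [0.4523 0.4327 0.1001]
0.12 141 [array([0.452 , 0.4324]), array([0.0454, 0.0038]), np.float64(22.6979)] [0.4527 0.4325 0.1205]
0.14 153 [array([0.4524, 0.4323]), array([0.045 , 0.0033]), np.float64(20.8656)] [0.4529 0.4327 0.14  ]
scene 963 [0.059 0.062 0.169]
0.06 58 [array([0.4543, 0.3935]), array([0.0323, 0.0636]), np.float64(67.0467)] [0.4483 0.391  0.064 ]
0.08 130 [array([0.4552, 0.3933]), array([0.0323, 0.0624]), np.float64(69.7947)] [0.448  0.3908 0.0805]
0.1 137 [array([0.4557, 0.3935]), array([0.0345, 0.0638]), np.float64(70.6343)] [0.4483 0.3909 0.0997]
0.12 139 [array([0.4549, 0.3943]), array([0.0348, 0.063 ]), np.float64(65.8216)] [0.4476 0.3914 0.1202]
0.14 149 [array([0.455 , 0.3936]), array([0.0353, 0.063 ]), np.float64(68.5294)] [0.4475 0.3915 0.1405]
```

```bash
python3 -m handwheel '[[0.03,0.0141,-0.005,0.0169,0,0,0],[0.03,0.0141,-0.005,0.0169,0,0,0],[0.03,0,0,0,0,0,0],[0.03,0,0,0,0,0,0]]'
python3 -m handwheel '[[0.03,0.0013,0,0.0015,0,0,0],[0.03,0,0,0,0,0,0]]'
python3 -m handwheel '[[0.03,0.0006,0,0.0008,0,0,0],[0.03,0,0,0,0,0,0]]'
python3 -c "
from h import *
for n in ('side',):
    im,P=cloud(n);z=P[...,2]
    hsv=cv2.cvtColor(im,cv2.COLOR_BGR2HSV)
    m=(np.hypot(P[...,0]-.455,P[...,1]-.40)<.09)&(z>.012)&(z<.12)&(hsv[...,1]<60)&(hsv[...,2]>90)
    q=P[m];print(n,len(q),np.percentile(q[:,2],[0,1,99]).round(3),np.median(q,0).round(3))"
```

```text
time: 22.35
position: [0.4561, 0.3982, 0.1712]
tool_rot: [1.413, 2.083, -0.514]
ft_force: [-0.2, 0.5, -0.9]
grip_width: 0.548
grip_force: 50.0
time: 22.6
position: [0.4556, 0.3986, 0.1685]
tool_rot: [1.412, 2.083, -0.515]
ft_force: [0.1, 1.3, -1.4]
grip_width: 0.546
grip_force: 50.0
time: 22.85
position: [0.4556, 0.3985, 0.1675]
tool_rot: [1.411, 2.083, -0.515]
ft_force: [0.7, 0.4, 0.2]
grip_width: 0.543
grip_force: 50.0
side 808 [0.012 0.013 0.119] [0.444 0.431 0.067]
```

```bash
python3 -m handwheel '[[0.03,0.0006,0,0.0008,0,0,0],[0.03,0,0,0,0,0,0]]'
python3 -m handwheel '[[0.087,0,0,0,0,0,0],[0.087,0,0,0,0,0,0],[0.087,0,0,0,0,0,0],[0.087,0,0,0,0,0,0],[0.087,0,0,-0.04,0,0,0],[0.087,0,0,-0.05,0,0,0],[0.087,0,0,-0.06,0,0,0],[0.087,-0.03,0,-0.04,0,0,0],[0.087,0,0,0,0,0,0]]'
python3 -c "
from h import *
st()
im,P=cloud('side');z=P[...,2]
q=P[(np.hypot(P[...,0]-.45,P[...,1]-.40)<.09)&(z>.2)&(z<.24)];q=q[q[:,2]>.2085] if len(q) else q
print(len(q),cv2.minAreaRect(q[:,:2].astype(np.float32)),q[:,2].max())
im2,P2=cloud('scene');spoon(im2,P2)
cv2.imwrite('pics/i.png',np.hstack([im[100:350,150:450],im2[60:310,80:400]]))"
```

```text
time: 23.15
position: [0.4556, 0.3985, 0.1674]
tool_rot: [1.411, 2.083, -0.515]
ft_force: [-2.0, 0.8, 5.4]
grip_width: 0.548
grip_force: 50.0
time: 24.28
position: [0.4198, 0.4919, 0.3353]
tool_rot: [1.414, 2.083, -0.505]
ft_force: [0.1, -0.4, 0.1]
grip_width: 0.998
grip_force: 0.0
{'time': 24.275, 'joint_positions': [-1.371, 0.674, 0.378, 0.878, 0.349, 2.038, -0.548], 'position': [0.42, 0.492, 0.335], 'tool_rot': [1.414, 2.083, -0.505], 'ft_force': [0.11, -0.419, 0.051], 'grip_width': 0.998, 'grip_force': 0.0}
[[-0.282  0.929  0.241]
 [ 0.715  0.371 -0.592]
 [-0.639  0.005 -0.769]]
332 ((0.44979432225227356, 0.41114187240600586), (0.046886686235666275, 0.04465802013874054), 20.892107009887695) 0.22692532753770508
spoon [213 221  33  35 237] [0.4448 0.2589] size 0.025 0.13 axis deg -91.0
 end [0.4467 0.3237 0.0134]
 end [0.446  0.1941 0.0057]
  t -0.065 z 0.0109 wid 0.0136 mid 0.0003
  t -0.039 z 0.0074 wid 0.0091 mid 0.0007
  t -0.013 z 0.003 wid 0.0057 mid 0.0013
  t 0.013 z 0.0073 wid 0.0184 mid -0.0006
  t 0.039 z 0.008 wid 0.025 mid 0.001
```

View pics/i.png

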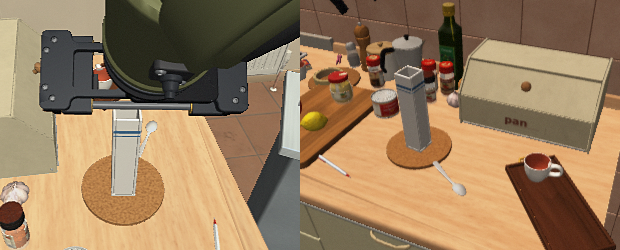

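```bash
python3 -m handwheel '[[0.05,0,0,0,0,10,0],[0.05,0,0,0,0,10,0],[0.05,0,0,0,0,10,0],[0.05,0,0,0,0,10,0],[0.05,0,0,0,0,0,8],[0.05,0,0,0,0,0,8],[0.05,0,0,0,0,0,7],[0.05,-0.058,0,0,0,0,0],[0.05,-0.058,0,0,0,0,0],[0.05,-0.058,0,0,0,0,0],[0.05,-0.058,0,0,0,0,0],[0.05,0,0,0,0,0,0]]' 20
python3 -c "
from h import *
st();goal([.445,.257,.023],-1,0,.06)
im2,P2=cloud('wrist');spoon(im2,P2)
cv2.imwrite('pics/j.png',im2)"
```

```text
time: 25.88
position: [0.4144, 0.253, 0.3306]
tool_rot: [-2.254, -2.186, 0.004]
ft_force: [0.2, 0.6, 0.1]
grip_width: 0.574
grip_force: 0.0
{'time': 25.875, 'joint_positions': [-1.073, -0.082, 0.441, 1.61, 0.034, 1.608, -0.663], 'position': [0.414, 0.253, 0.331], 'tool_rot': [-2.254, -2.186, 0.004], 'ft_force': [0.23, 0.647, 0.088], 'grip_width': 0.574, 'grip_force': 0.0}
[[ 0.03   1.    -0.003]
 [ 1.    -0.03  -0.001]
 [-0.001 -0.003 -1.   ]]
tcp [0.445 0.257 0.064] turn [-0.2  0.  -0.7] shift after [  4.5  30.5 266.6] shift before [  5.1  31.2 266.5]
spoon [  247    80   122   175 12372] [0.5035 0.205 ] size 0.199 0.308 axis deg -108.8
 end [ 0.5996  0.3597 -0.0024]
 end [ 0.4754  0.0504 -0.001 ]
  t -0.177 z -0.0017 wid 0.0668 mid 0.0153
  t -0.111 z -0.0015 wid 0.2059 mid -0.0323
  t -0.044 z -0.002 wid 0.21 mid -0.0141
  t 0.022 z -0.0021 wid 0.1439 mid -0.008
  t 0.089 z -0.0022 wid 0.0988 mid 0.0112
```

```bash
python3 -m handwheel '[[0.05,0.0045,0.0155,0,0,0,-0.7],[0.05,0,0.0155,0.05,0,0,0],[0.05,0,0,0.055,0,0,0],[0.05,0,0,0.055,0,0,0],[0.05,0,0,0.055,0,0,0],[0.05,0,0,0.05,0,0,0],[0.05,0,0,0.035,0,0,0],[0.05,0,0,0,0,0,0]]'
python3 -c "
from h import *
st();goal([.445,.257,.023],-1,0)"
```

```text
time: 26.92
position: [0.441, 0.2612, 0.0273]
tool_rot: [-2.23, -2.211, 0.016]
ft_force: [-0.3, 0.8, 0.0]
grip_width: 0.577
grip_force: 0.0
{'time': 26.925, 'joint_positions': [-1.02, 0.193, 0.474, 1.978, -0.103, 1.004, -0.506], 'position': [0.441, 0.261, 0.027], 'tool_rot': [-2.23, -2.211, 0.016], 'ft_force': [-0.347, 0.817, 0.01], 'grip_width': 0.577, 'grip_force': 0.0}
[[ 0.009  1.    -0.008]
 [ 1.    -0.009 -0.006]
 [-0.006 -0.008 -1.   ]]
tcp [0.445 0.257 0.004] turn [-0.5  0.4  0.5] shift after [-4.1  4.1 23.3] shift before [-4.   4.3 23.3]
```

```bash
python3 -m handwheel '[[0.05,-0.004,0.004,0.012,-0.5,0.4,0],[0.05,0,0,0.01,0,0,0],[0.05,0,0,0,0,0,0]]'
python3 -m handwheel '[[0,0,0,0,0,0,0],[0,0,0,0,0,0,0],[0,0,0,0,0,0,0],[0,0,0,0,0,0,0],[0,0,0,0,0,0,0]]' 20
```

```text
time: 27.3
position: [0.4484, 0.2583, 0.009]
tool_rot: [2.233, 2.21, 0.015]
ft_force: [0.3, 0.5, 0.2]
grip_width: 0.572
grip_force: 0.0
time: 27.92
position: [0.4485, 0.2585, 0.0092]
tool_rot: [2.232, 2.21, 0.015]
ft_force: [0.1, -0.5, 0.4]
grip_width: 0.092
grip_force: 0.0
```

```bash
python3 -m handwheel '[[0,0,0,0,0,0,0],[0,0,0,0,0,0,0]]'
```

```text
time: 28.18
position: [0.4485, 0.2584, 0.0091]
tool_rot: [2.232, 2.21, 0.015]
ft_force: [0.5, -0.4, 0.5]
grip_width: 0.007
grip_force: 0.0
```

```bash
python3 -m handwheel '[[0.03,0,0,0,0,0,0],[0.03,0,0,0,0,0,0],[0.03,0,0,0,0,0,0],[0.03,0,0,0.004,0,0,0],[0.03,0,0,0.0025,0,0,0],[0.03,0,0,0,0,0,0]]'
python3 -m handwheel '[[0,0,0,0,0,0,0],[0,0,0,0,0,0,0],[0,0,0,0,0,0,0],[0,0,0,0,0,0,0],[0,0,0,0,0,0,0]]' 20
```

```text
time: 28.92
position: [0.4483, 0.2582, 0.0022]
tool_rot: [2.232, 2.21, 0.014]
ft_force: [0.2, 0.3, 0.7]
grip_width: 0.348
grip_force: 0.0
time: 29.55
position: [0.4486, 0.2584, 0.0027]
tool_rot: [2.232, 2.21, 0.015]
ft_force: [-0.3, -0.7, -0.2]
grip_width: 0.008
grip_force: 0.0
```

```bash
python3 -c "
from h import *
im,P=cloud('side');im2,P2=cloud('scene');
a=cv2.resize(im[200:290,240:360],(400,300),interpolation=cv2.INTER_CUBIC);b=cv2.resize(im2[190:280,180:300],(400,300),interpolation=cv2.INTER_CUBIC)
cv2.imwrite('pics/k.png',np.hstack([a,b]))"
```

```text
(no output)
```

View pics/k.png

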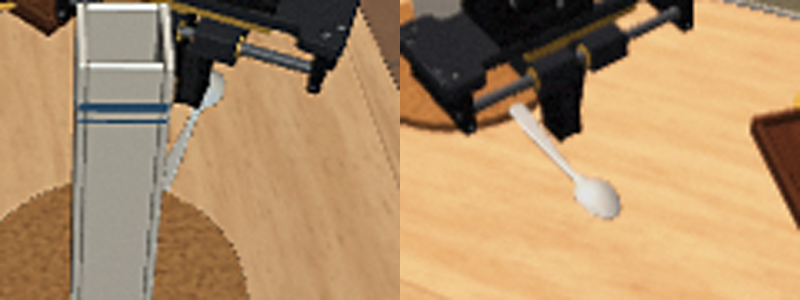

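```bash
python3 -c "
from h import *
im2,P2=cloud('scene');spoon(im2,P2,box=(.3,.6,.05,.33));im,P=cloud('side');spoon(im,P,box=(.3,.6,.05,.33))
ci=ctrl.camera_info('scene');Rc=np.array(ci['R']);K=np.array(ci['intrinsics'])
for p in ([.4486,.2584,.003],[.445,.259,.005],[.43,.259,.005]):
    c=Rc@np.array(p)+ci['t'];u=K@c;print(p,(u[:2]/u[2]).round(1), 'crop',((u[0]/u[2]-180)*3.33).round(),((u[1]/u[2]-190)*3.33).round())"
```

```text
spoon [213 221  33  35 241] [0.4485 0.2596] size 0.129 0.026 axis deg -90.9
 end [0.444  0.3244 0.011 ]
 end [0.4466 0.1951 0.0044]
  t -0.065 z 0.0109 wid 0.0128 mid -0.0035
  t -0.039 z 0.0067 wid 0.0096 mid -0.0028
  t -0.013 z 0.0043 wid 0.006 mid -0.0022
  t 0.013 z 0.006 wid 0.0211 mid -0.0022
  t 0.039 z 0.0083 wid 0.0259 mid -0.0023
spoon [289 221  18  36 131] [0.4448 0.2567] size 0.132 0.015 axis deg 86.8
 end [ 0.442   0.1905 -0.0038]
 end [0.4436 0.3232 0.0133]
  t -0.066 z 0.008 wid 0.0104 mid 0.0007
  t -0.04 z 0.0079 wid 0.0151 mid 0.0004
  t -0.013 z 0.0038 wid 0.0054 mid -0.0028
  t 0.013 z 0.0065 wid 0.0088 mid -0.0009
  t 0.04 z 0.0096 wid 0.0104 mid 0.001
[0.4486, 0.2584, 0.003] [229.4 238.5] crop 165.0 161.0
[0.445, 0.259, 0.005] [228.  238.4] crop 160.0 161.0
[0.43, 0.259, 0.005] [222.6 241.1] crop 142.0 170.0
```

```bash
python3 -m handwheel '[[0.04,0,0,-0.02,0,0,0],[0.04,0.042,-0.003,0,0,0,0],[0.04,0,0,0,0,0,0],[0.04,0,0,0.01,0,0,0],[0.04,0,0,0.009,0,0,0],[0.04,0,0,0.002,0,0,0],[0.04,0,0,0,0,0,0]]'
python3 -m handwheel '[[0,0,0,0,0,0,0],[0,0,0,0,0,0,0],[0,0,0,0,0,0,0],[0,0,0,0,0,0,0],[0,0,0,0,0,0,0],[0,0,0,0,0,0,0]]' 30
```

```text
time: 30.62
position: [0.446, 0.2998, 0.0015]
tool_rot: [2.233, 2.209, 0.014]
ft_force: [-0.5, 0.1, 0.4]
grip_width: 0.457
grip_force: 0.0
time: 31.38
position: [0.446, 0.3005, 0.0019]
tool_rot: [2.232, 2.21, 0.015]
ft_force: [0.6, -0.5, 0.1]
grip_width: 0.008
grip_force: 0.0
```

```bash
python3 -c "
from h import *
im2,P2=cloud('scene');im,P=cloud('side')
for n,i,Q in(('scene',im2,P2),('side',im,P)):
    spoon(i,Q,box=(.3,.6,.05,.335))
    v=cv2.cvtColor(i,cv2.COLOR_BGR2HSV)[...,2]
    q=Q[(v<70)&(abs(Q[...,0]-.446)<.04)&(abs(Q[...,1]-.30)<.025)&(Q[...,2]<.05)];
    if len(q): k=q[q[:,2].argsort()[:8]];print('finger',len(q),k.round(4).tolist())
"
python3 -c "
import cv2
from h import *
im,P=cloud('scene')
cv2.imwrite('pics/l.png',cv2.resize(im[190:265,180:280],(800,600),interpolation=cv2.INTER_CUBIC))"
```

```text
spoon [213 221  33  35 235] [0.443  0.2579] size 0.025 0.128 axis deg -90.7
 end [0.4459 0.3222 0.0148]
 end [0.4458 0.1939 0.006 ]
  t -0.064 z 0.0109 wid 0.013 mid 0.0022
  t -0.039 z 0.0065 wid 0.0082 mid 0.0031
  t -0.013 z 0.0042 wid 0.0053 mid 0.003
  t 0.013 z 0.0069 wid 0.0172 mid 0.0004
  t 0.038 z 0.0082 wid 0.0251 mid 0.0027
finger 46 [[0.4601, 0.3237, 0.0028], [0.4458, 0.2912, 0.0368], [0.44, 0.2907, 0.0371], [0.4362, 0.289, 0.0372], [0.4527, 0.2886, 0.038], [0.4487, 0.2911, 0.0384], [0.4502, 0.289, 0.0391], [0.4426, 0.2901, 0.0392]]
spoon [289 245   6  12  41] [0.4466 0.3042] size 0.009 0.04 axis deg 98.3
 end [0.4511 0.2845 0.0056]
 end [0.4434 0.324  0.0143]
  t -0.02 z 0.0083 wid 0.0096 mid 0.0013
  t -0.012 z 0.0093 wid 0.0086 mid 0.0007
  t -0.004 z 0.0102 wid 0.008 mid 0.0004
  t 0.004 z 0.0106 wid 0.0054 mid 0.0006
  t 0.012 z 0.0115 wid 0.0028 mid 0.0009
finger 29 [[0.4369, 0.2994, 0.0374], [0.4482, 0.3073, 0.0376], [0.4452, 0.3092, 0.0376], [0.4402, 0.3107, 0.038], [0.4379, 0.3111, 0.0394], [0.4427, 0.3108, 0.0403], [0.4366, 0.3084, 0.0405], [0.4455, 0.309, 0.0405]]
```

View pics/l.png

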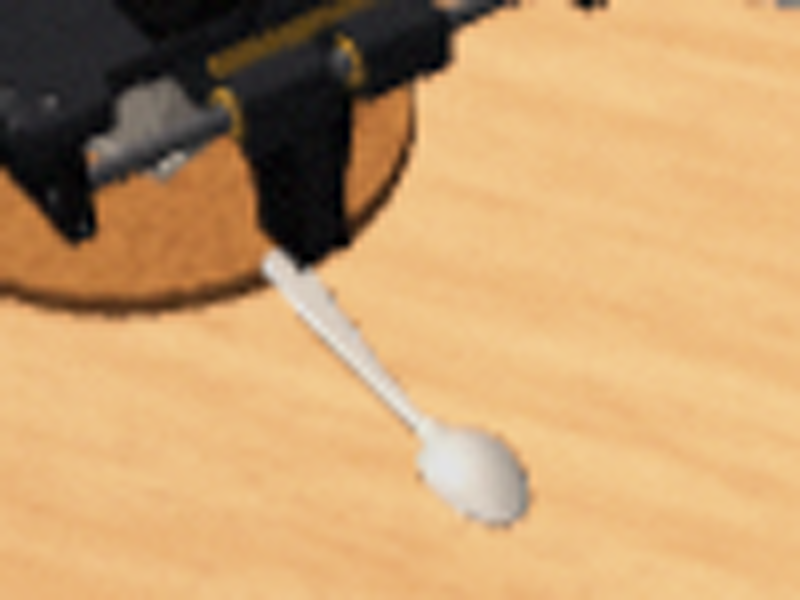

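The last crop shows the dark finger ending above the handle, at about (310,265). By depth the tip is about 37 mm above the worktop, although the reported TCP is near 0. I'll open the fingers and go down in small steps, watching the force.

```bash
python3 -m handwheel '[[0.04,0,0,0,0,0,0],[0.04,0,0,0,0,0,0],[0.04,0,0,0,0,0,0],[0.04,0,0,0.003,0,0,0],[0.04,0,0,0,0,0,0]]'
python3 -m handwheel '[[0.04,0,0,0.003,0,0,0],[0.04,0,0,0,0,0,0]]'
```

```text
time: 32.15
position: [0.4458, 0.3003, -0.0014]
tool_rot: [2.232, 2.21, 0.014]
ft_force: [-1.1, -0.3, 0.1]
grip_width: 0.435
grip_force: 0.0
time: 32.4
position: [0.4458, 0.3004, -0.0044]
tool_rot: [2.232, 2.21, 0.014]
ft_force: [0.6, 0.1, 0.3]
grip_width: 0.456
grip_force: 0.0
```

```bash
python3 -m handwheel '[[0.04,0,0,0.005,0,0,0],[0.04,0,0,0.005,0,0,0],[0.04,0,0,0.005,0,0,0],[0.04,0,0,0,0,0,0]]'
python3 -c "
from h import *
im2,P2=cloud('scene');im,P=cloud('side');st()
for n,i,Q in(('scene',im2,P2),('side',im,P)):
    v=cv2.cvtColor(i,cv2.COLOR_BGR2HSV)[...,2]
    q=Q[(v<70)&(abs(Q[...,0]-.446)<.06)&(abs(Q[...,1]-.30)<.02)&(Q[...,2]<.05)];
    if len(q): k=q[q[:,2].argsort()[:10]];print('finger',len(q),k.round(3).tolist())
"
```

```text
time: 32.9
position: [0.4458, 0.3003, -0.0197]
tool_rot: [2.232, 2.21, 0.013]
ft_force: [0.3, -0.5, -0.6]
grip_width: 0.456
grip_force: 0.0
{'time': 33.0, 'joint_positions': [-1.032, 0.296, 0.441, 1.968, -0.161, 0.901, -0.518], 'position': [0.446, 0.301, -0.019], 'tool_rot': [2.232, 2.21, 0.015], 'ft_force': [0.796, -0.095, -0.519], 'grip_width': 0.462, 'grip_force': 0.0}
[[ 0.01   1.     0.007]
 [ 1.    -0.01   0.006]
 [ 0.006  0.007 -1.   ]]
finger 137 [[0.418, 0.29, 0.015], [0.467, 0.291, 0.015], [0.421, 0.291, 0.016], [0.467, 0.292, 0.018], [0.471, 0.289, 0.018], [0.416, 0.309, 0.018], [0.418, 0.29, 0.018], [0.469, 0.29, 0.019], [0.416, 0.29, 0.02], [0.415, 0.303, 0.02]]
finger 47 [[0.423, 0.309, 0.017], [0.417, 0.291, 0.018], [0.42, 0.311, 0.018], [0.418, 0.311, 0.018], [0.418, 0.31, 0.02], [0.417, 0.301, 0.021], [0.423, 0.31, 0.022], [0.417, 0.308, 0.022], [0.42, 0.313, 0.023], [0.417, 0.293, 0.023]]
```

```bash
python3 -m handwheel '[[0.04,0,0,0.005,0,0,0],[0.04,0,0,0.005,0,0,0],[0.04,0,0,0,0,0,0]]'
python3 -m handwheel '[[0,0,0,0,0,0,0],[0,0,0,0,0,0,0],[0,0,0,0,0,0,0],[0,0,0,0,0,0,0],[0,0,0,0,0,0,0],[0,0,0,0,0,0,0]]' 30
```

```text
time: 33.38
position: [0.4458, 0.3003, -0.0297]
tool_rot: [2.232, 2.21, 0.013]
ft_force: [-0.6, -0.4, -1.2]
grip_width: 0.455
grip_force: 0.0
time: 34.12
position: [0.4463, 0.3008, -0.029]
tool_rot: [2.232, 2.21, 0.015]
ft_force: [-0.7, 0.2, -0.2]
grip_width: 0.166
grip_force: 29.7
```

```bash
python3 -m handwheel '[[0,0,0,-0.03,0,0,0],[0,0,0,-0.05,0,0,0],[0,0,0,-0.05,0,0,0],[0,0,0,0,0,0,7],[0,0,0,0,0,0,7],[0,0,0,0,0,0,6.5],[0,0,0,0,0,0,0]]'
python3 -c "
from h import *
st()
im2,P2=cloud('scene');spoon(im2,P2,zlo=.05,zhi=.14,box=(.3,.6,.1,.36))
im,P=cloud('side');spoon(im,P,zlo=.05,zhi=.14,box=(.3,.6,.1,.36))"
```

```text
time: 35.0
position: [0.4452, 0.2998, 0.1008]
tool_rot: [-2.588, -1.779, -0.015]
ft_force: [0.2, 0.4, 0.4]
grip_width: 0.168
grip_force: 29.7
{'time': 35.0, 'joint_positions': [-1.099, 0.14, 0.496, 1.87, -0.075, 1.14, -0.942], 'position': [0.445, 0.3, 0.101], 'tool_rot': [-2.588, -1.779, -0.015], 'ft_force': [0.25, 0.432, 0.362], 'grip_width': 0.168, 'grip_force': 29.735}
[[ 0.358  0.934  0.007]
 [ 0.934 -0.358  0.006]
 [ 0.008  0.004 -1.   ]]
spoon [211 182  19  35 195] [0.4277 0.2544] size 0.114 0.025 axis deg -109.5
 end [0.4495 0.3073 0.1399]
 end [0.4097 0.2003 0.1338]
  t -0.057 z 0.1388 wid 0.0107 mid -0.0003
  t -0.034 z 0.1352 wid 0.0077 mid 0.0001
  t -0.011 z 0.1338 wid 0.0059 mid -0.0001
  t 0.011 z 0.1372 wid 0.0234 mid -0.0002
  t 0.034 z 0.1371 wid 0.0246 mid 0.0005
spoon [251 176  12  11  60] [0.5878 0.151 ] size 0.037 0.008 axis deg 59.1
 end [0.5828 0.1326 0.0433]
 end [0.6    0.1657 0.0594]
  t -0.018 z 0.0505 wid 0.0079 mid -0.0011
  t -0.011 z 0.0498 wid 0.0061 mid 0.0012
  t -0.003 z 0.0497 wid 0.0072 mid 0.0007
  t 0.004 z 0.0498 wid 0.0072 mid 0.0007
  t 0.011 z 0.0498 wid 0.0036 mid -0.0011
```

```bash
python3 -m handwheel '[[0,-0.0403,0.0441,0,0,0,0],[0,-0.0403,0.0441,0,0,0,0],[0,-0.0403,0.0441,0,0,0,0],[0,-0.0403,0.0441,0,0,0,0],[0,-0.0403,0.0441,0,0,0,0],[0,0,0,0.03,0,0,0],[0,0,0,0.03,0,0,0],[0,0,0,0,0,0,0]]'
cat >> h.py <<'E'
def tray(P,zlo,zhi,im):
    c=np.array([.586,.052]);u=np.array([np.cos(np.radians(69.5)),np.sin(np.radians(69.5))]);n=np.array([-u[1],u[0]])
    d=P[...,:2]-c;T=np.dstack([d@u,d@n,P[...,2]]); hsv=cv2.cvtColor(im,cv2.COLOR_BGR2HSV)
    m=((hsv[...,1]<75)&(hsv[...,2]>90)&(T[...,2]>zlo)&(T[...,2]<zhi)&(T[...,0]<.035)&(T[...,0]>-.17)&(abs(T[...,1])<.09)).astype(np.uint8)
    k,l,s,_=cv2.connectedComponentsWithStats(m);i=np.argmax(s[1:,4])+1;q=T[l==i];o=q[:,0].argsort();print("tray frame",len(q),"lo",np.median(q[o[:6]],0).round(4),"hi",np.median(q[o[-6:]],0).round(4),q.min(0).round(4),q.max(0).round(4))
E
python3 -c "
from h import *
st()
im2,P2=cloud('scene');tray(P2,.03,.12,im2)"
```

```text
time: 36.1
position: [0.5768, 0.0326, 0.0379]
tool_rot: [-2.587, -1.777, -0.007]
ft_force: [0.5, 0.1, -0.4]
grip_width: 0.169
grip_force: 29.7
{'time': 36.1, 'joint_positions': [-0.675, 0.339, 0.68, 1.83, -0.249, 1.055, -0.266], 'position': [0.577, 0.033, 0.038], 'tool_rot': [-2.587, -1.777, -0.007], 'ft_force': [0.527, 0.137, -0.444], 'grip_width': 0.169, 'grip_force': 29.734}
[[ 0.359  0.933  0.002]
 [ 0.933 -0.359  0.005]
 [ 0.005  0.    -1.   ]]
tray frame 314 lo [-0.1264  0.      0.0717] hi [-0.0169 -0.0011  0.0769] [-0.1283 -0.0115  0.0678] [-0.0138  0.0142  0.0807]
```

```bash
python3 -m handwheel '[[0,0.005,0,0.02,0,0,0],[0,0,0,0.018,0,0,0],[0,0,0,0.014,0,0,0],[0,0,0,0,0,0,0]]'
python3 -m handwheel '[[0,0,0,0.003,0,0,0],[0,0,0,0,0,0,0]]'
python3 -c "
from h import *
im2,P2=cloud('scene');tray(P2,.009,.05,im2)"
```

```text
time: 36.65
position: [0.5799, 0.0377, -0.0134]
tool_rot: [-2.588, -1.777, -0.01]
ft_force: [-0.6, 0.5, -1.3]
grip_width: 0.17
grip_force: 29.7
time: 36.9
position: [0.5816, 0.0379, -0.0145]
tool_rot: [-2.59, -1.777, -0.016]
ft_force: [1.2, 0.2, 0.4]
grip_width: 0.167
grip_force: 29.7
tray frame 298 lo [-0.12   -0.002   0.0178] hi [-0.0123 -0.0033  0.0239] [-0.1215 -0.0135  0.0091] [-0.007   0.0114  0.0379]
```

```bash
python3 -m handwheel '[[0,0,0,0.002,0,0,0],[0,0,0,0,0,0,0]]'
python3 -m handwheel '[[0.035,0,0,0,0,0,0],[0.035,0,0,0,0,0,0],[0.035,0,0,0,0,0,0],[0.035,0,0,-0.02,0,0,0],[0.035,0,0,-0.04,0,0,0],[0.035,0,0,-0.06,0,0,0],[0.035,0,0,-0.06,0,0,0],[0.035,0,0,0,0,0,0]]'
python3 -c "
from h import *
st()
im2,P2=cloud('scene');tray(P2,.009,.05,im2);im,P=cloud('side');tray(P,.009,.05,im)
z=P2[...,2];q=P2[(np.hypot(P2[...,0]-.45,P2[...,1]-.41)<.08)&(z>.2085)&(z<.24)];print(len(q),cv2.minAreaRect(q[:,:2].astype(np.float32)))
hsv=cv2.cvtColor(im2,cv2.COLOR_BGR2HSV);q=P2[(hsv[...,1]<60)&(z>.03)&(z<.07)&(P2[...,0]>.5)&(P2[...,1]<.3)&(P2[...,1]>-.2)&(P2[...,0]<.75)];print('cup',cv2.minEnclosingCircle(q[:,:2].astype(np.float32)))"
```

```text
time: 37.2
position: [0.5812, 0.038, -0.0168]
tool_rot: [-2.589, -1.777, -0.015]
ft_force: [-0.7, 0.4, -0.1]
grip_width: 0.166
grip_force: 29.7
time: 38.2
position: [0.584, 0.0364, 0.1703]
tool_rot: [2.588, 1.775, 0.032]
ft_force: [-0.1, -0.0, -0.6]
grip_width: 0.402
grip_force: 0.0
{'time': 38.2, 'joint_positions': [-0.733, 0.206, 0.725, 1.686, -0.152, 1.284, -0.347], 'position': [0.584, 0.036, 0.17], 'tool_rot': [2.588, 1.775, 0.032], 'ft_force': [-0.091, -0.046, -0.632], 'grip_width': 0.402, 'grip_force': 0.0}
[[ 0.36   0.933  0.019]
 [ 0.933 -0.36   0.009]
 [ 0.015  0.014 -1.   ]]
tray frame 341 lo [-0.1189 -0.0066  0.0114] hi [0.0078 0.0062 0.0201] [-0.1203 -0.0172  0.0091] [0.0099 0.0112 0.022 ]
tray frame 108 lo [-0.1091 -0.0024  0.0136] hi [0.0067 0.0038 0.0207] [-0.1152 -0.016   0.0092] [0.0096 0.0101 0.0225]
376 ((0.4501006305217743, 0.4064437448978424), (0.05061604827642441, 0.04988391697406769), 21.650033950805664)
cup ((0.6186277866363525, 0.1240738183259964), 0.04515864700078964)
```

```bash
python3 -m handwheel '[[0.035,0,0,0,0,0,0],[0.035,0,0,0,0,0,0],[0.035,0,0,0,0,0,0],[0.035,0,0,0,0,0,0]]'; python3 -c "
from bench import ctrl
print(ctrl.close_job())"
```

```text
time: 38.8
position: [0.5797, 0.0367, 0.1627]
tool_rot: [-2.589, -1.777, -0.013]
ft_force: [0.2, -0.6, 0.1]
grip_width: 0.401
grip_force: 0.0
the job is handed in; nothing more can be done
None
```

I handed the job in at 38.8 s: by the last camera measurements the teaspoon lies flat in the tray, the empty stand is upright at the centre of the cork mat, and the cup has moved at most about 2 mm; no verdict was returned.

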